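Select the green test channel the short way and probe two test points

ROBOT

A 7-joint arm with a two-finger parallel gripper is mounted at the origin on the work surface. World frame = base frame: x ahead of the robot, y to its left, z up, the work surface at z = 0. Lengths are in m, angles in rad, forces in N, time in s.
With the tool pointing down it reaches from about 0.4 to 0.85 m from the base axis. Payload 10.4 kg.
Tool frame: the origin (TCP) lies at the very end of the fingers, on their centre line; the grasp point (between the pads) lies manip.hold_point_z behind it (manip.hold_point_z is the distance from the TCP to the grasp point, in m); z points along the fingers, y is the direction in which the jaws open and shut (so a half turn about z gives the same grasp; the last joint's range is limited). The gripper opens to 85 mm and grips with 20 to 120 N. Pads are 22 mm wide; open, the fingers measure 114 mm over their backs; the gripper's body (76 mm by 85 mm) begins 54 mm behind the grasp point. The pads swing forward as they close: fully open they stand 13 mm farther back than shut.
Start: joints at [1.3, 0.332, -0.065, 1.46, 0.022, 1.35, -0.088], TCP at [0.153, -0.606, 0.231] pointing down, gripper open.
Joint ranges: [-2.6, 2.6], [-0.5, 2.12], [-1.47, 1.34], [0.16, 2.42], [-1.27, 4.41], [0.06, 2.06], [-2.6, 2.6]. Speed limits (rad/s): [2.22, 2.22, 2.79, 2.79, 3.14, 3.14, 3.14].

INTERFACE

Orientations are given as a unit quaternion [x, y, z, w].
In Python, from workcell import manip gives the robot as it stands.
- The arm moves only by the tool jog_arm, never from a script. Its arguments are lists of equal length, an entry for each row: "translation": the shift along the world's x, y, z in mm, a list of three; "turn": the turn about the world's z in degrees. In form: {"translation": [[x, y, z], ...], "turn": [turn, ...]}. A call has 1 to 12 rows; each row is the pose to reach, as a shift and turn from the pose measured when the call began; what a row does not reach only later rows make up. A row lasts 1/12 s, in which the tool goes at most 41.7 mm and 7.16 degrees, less where a joint would pass 70% of its speed; a pose out of reach is approached as far as the arm can. A call with a gripper value outside its range is refused whole. "grip" is the finger opening in mm, from 0 to 85.4, set as the call begins (left out, the last holds). The fingers move at their own pace and stop on an object; "grip_force" is the grip in N (left out, the last holds). Time passes only in rows, so rows that repeat a pose let the fingers close. It gives the time, the measured TCP pose, the force and the opening at its end, in the units of the state.
- manip.get_obs(): the state, without advancing time (a new reading comes with each control period).
- manip.camera(name): name is "scene" or "top" or "wrist"; returns a dict with "frame" (400x640x3 uint8, red, green, blue), "mtx" (3x3 intrinsics, pixels), "pose" (4x4, takes a point from camera to world coordinates). Camera axes: x right, y down, z forward; pixel columns grow to the right and rows downward; lengths in m; the calibration is good to about 2 mm. The wrist camera is an equidistant fisheye: a pixel r from the principal point sees the ray r / f radians off the axis. A picture is of the moment at which its call begins. There is no depth.
- manip.hand_in(): hands the job in, once; it reports no verdict.
Trained networks look in a picture, given as the dict that the camera call returned (one of the last four; its "shot" number tells which), for a name from the list of things; names that differ only in an ending like _2 or _b are one class to them, and where a whole thing is asked for, a point or a joint stands for the part that bears it (a point fixed in the world has none). Each returns a list of dicts, best first, with "confidence" (0 to 1); they miss things now and then, are a little off and sometimes report something else, mostly with a low value. They report only what shows in the picture. A call takes as long as a camera call. They do not tell look-alikes from the thing itself.
- manip.outline_of(picture, label): "mask" (400x640 bool, what is visible of it) and "extent" ([left, top, right, bottom] in pixels, round what is visible of it).
- manip.pinpoint(picture, label): "at" ([column, row] in pixels: a listed point, or the origin of a listed thing).
The state is a dict: "clock": time; "joint_pos": joint angles; "joint_velocities": joint speeds; "tau": joint torques, N m; "position": TCP position; "ee_rot": TCP orientation; "ft_force": force on the tool from outside, world axes, zero at the start; "torque": the same for the moment, N m; "grip_width": opening from 0.0 (shut) to 1.0 (fully open).
Only numpy, scipy, OpenCV 4.12 (cv2) and the standard library are available. Lean on these libraries where they do the work, as an engineer would, in place of code of your own. Each camera call takes 0.05 s, during which the arm holds its last target. There are 200 camera calls.

TASK

Turn the channel selector's pointer to the green mark, going the shorter way round so that it never crosses the red mark. Then take the orange probe and touch its tip lightly, for about half a second each, on the yellow test point and after it the blue one on the circuit board, put the probe back upright in its holder, and leave the spool, tray and screwdriver where they are.

Things in the scene. Friction and masses are not known exactly. Their poses are not given: they have to be found in the camera images.
- tester: white channel box, fixed to the bench, 180 x 160 x 60 mm (its x, y, z), dark little display along its -x edge; origin at the centre of its underside. On its flat top lies a grey dial, a disc of 61 mm radius and 4 mm thick, with six round marks (one green, one red, four white) and the selector knob in its middle
- selector: black selector knob on the dial: a skirt of 24 mm radius, 8 mm high, and on it an upright grip bar 44 mm long (own x), 14 mm thick (own y), its top 40 mm above the origin. Origin on the turning axis at the dial's surface, 64 mm above the bench; own +x is the pointer, shown by a yellow stripe on that half of the bar's top and a yellow nose on the skirt
- selector_grip (a point): on the knob's turning axis, 30 mm above the dial's surface, in the bar; x axis is the pointer direction. The knob turns endlessly both ways about the vertical, without stops or clicks (friction 0.03 N m), and stays where it is left
- selector_aim (a point): the spot on the dial at which the pointer points: 50 mm from the axis along the pointer, on the circle of the marks
- mark_green: green disc on the dial, 14 mm across and 2 mm thick, its centre 50 mm from the knob's axis; origin at its centre. The marks sit every 60 degrees; the others, but for the red one, are white. The wanted channel
- mark_red: red disc on the dial, 14 mm across, likewise 50 mm from the knob's axis; origin at its centre. It always lies on the longer way round from the pointer to the green mark
- board: green circuit board in a black carrier, fixed to the bench, 120 x 140 mm (x, y), board surface 14 mm above the bench, two light green connector strips along its x edges rising to 24 mm; origin at the centre of its underside
- point_yellow: test point on the board: brass socket of 11 mm radius, 5 mm high, carrying a flat yellow cap of 9 mm radius; origin at the centre of the socket's underside, on the board
- point_yellow_top (a point): centre of the top of the yellow cap, 24 mm above the bench. The cap is sprung: it gives way downwards by up to 4 mm (about 0.6 N to start, 4 N at the stop)
- point_blue: test point like the yellow one, with a blue cap
- point_blue_top (a point): centre of the top of the blue cap, 24 mm above the bench, sprung in the same way
- probe: loose hand probe, about 60 g, standing upright in the holder: steel stem 10 mm thick tapering over the last 18 mm to a 4 mm tip, a black flange 28 mm across from 62 to 67 mm above the tip, and above it a square orange grip 16 x 16 mm (sides along its own x and y) from 67 to 112 mm above the tip. Origin at the tip, z up along the probe
- probe_tip (a point): the tip, on the probe's axis (same point as its origin)
- holder: aluminium block fixed to the bench, 60 x 60 x 70 mm, with an upright through hole of 19 mm in the middle of its top; origin at the centre of its underside. The probe hangs in the hole with its flange on the block's top, its tip then 8 mm above the bench and its top 120 mm above the bench
- spool: loose solder spool with black ends, 52 mm across, 40 mm high, standing; origin at the centre of its underside
- tray: loose blue parts tray, 80 x 120 x 25 mm; origin at the centre of its underside
- screwdriver: loose screwdriver lying on the bench, 170 mm long along its x; origin beneath its middle, roughly
Things that resemble listed ones, but are neither listed nor needed, are in the scene too. What is shaped like the probe but pink is not meant. Leave any brown look-alike of the holder alone.

How it is judged:
By the outcome, as a careful person would: the job done as asked, in the order asked, and still so for the second after the job is handed in, with the robot touching nothing.
It also fails if it takes over 67 s, if anything falls off the work surface, if the arm or the gripper's body presses on something with over 40 N, if the wrist force passes 120 N, or if a joint passes its speed limit or range.

## Working session

There is one attempt and no reset: what is moved stays moved. The work goes in short steps, Python scripts to look and compute and a tool call to move; the robot and the scene stay as the last step left them, time stands still between calls to the robot, and variables do not carry over. Pictures are saved under pics/ and viewed, about 8 in all and at most 12, crops included, and the job is handed in when it is done.

Besides the shell and the picture viewer there is one more tool, called after "Emit:" as name(argument=value, ...), one argument or row to a line, values as JSON. jog_arm: Moves the arm, as the interface text tells. Its arguments: {"type":"object","properties":{"translation":{"type":"array"},"turn":{"type":"array"},"grip":{"type":"number"},"grip_force":{"type":"number"}},"required":["translation","turn"]}

```bash
mkdir -p pics; ls; cat > h.py <<'E'
import numpy as np, cv2
from workcell import manip
def save(p,name,crop=None,scale=1):
    f=p["frame"][:,:,::-1]
    if crop: f=f[crop[1]:crop[3],crop[0]:crop[2]]
    cv2.imwrite("pics/"+name,cv2.resize(f,None,fx=scale,fy=scale,interpolation=cv2.INTER_CUBIC))
def ray(p,uv):
    K=p["mtx"];T=np.array(p["pose"]);x=(uv[0]-K[0][2])/K[0][0];y=(uv[1]-K[1][2])/K[1][1]
    if p.get("fish"):
        r=np.hypot(x,y);s=np.sin(r)/r if r>1e-9 else 1;d=np.array([x*s,y*s,np.cos(r)])
    else: d=np.array([x,y,1.])
    return T[:3,3],T[:3,:3]@d
def toz(p,uv,z):
    o,d=ray(p,uv);return o+d*(z-o[2])/d[2]
def cam(n):
    p=manip.camera(n);p["fish"]=n=="wrist";return p
Z=dict(tester=0,selector=.064,selector_grip=.094,selector_aim=.064,mark_green=.065,mark_red=.065,board=0,point_yellow_top=.024,point_blue_top=.024,probe=.008,holder=0,spool=0,tray=0,screwdriver=0)
def find(p,names=None):
    for n in names or Z:
        for r in manip.pinpoint(p,n):
            print(n,round(r["confidence"],2),np.round(r["at"],1),np.round(toz(p,r["at"],Z[n])[:2]*1000,1))
E
python3 - <<'E'
from h import *
print(manip.hold_point_z, manip.get_obs())
a=cam("top");b=cam("scene")
save(a,"top1.png");save(b,"scene1.png")
print(a["shot"],np.round(a["pose"],3).tolist(),a["mtx"])
find(a);print();find(b)
for n in("probe","holder"):
    for p in(a,b):
        for r in manip.outline_of(p,n): print(n,r["confidence"],r["extent"])
E
```

```text
pics
0.0187 {'clock': 0.0, 'joint_pos': array([ 1.30040858,  0.33285215, -0.0647175 ,  1.46097279,  0.02158844,
        1.34985705, -0.08846523]), 'joint_velocities': array([ 9.94257880e-04,  1.63491334e-03,  3.03042528e-04, -1.20749079e-03,
        8.40970304e-05, -8.62737949e-04,  7.25263454e-04]), 'tau': array([ 1.07180869e-03, -6.25438428e+01,  4.95910272e-02, -3.91589177e+01,
        1.61765877e-02,  1.01375338e-02,  4.89441584e-05]), 'position': array([ 0.15320429, -0.60554441,  0.23051324]), 'ee_rot': array([ 9.92330373e-01,  1.23612072e-01, -1.09778265e-04, -6.88448085e-04]), 'ft_force': array([ 0.88610347,  0.00448127, -0.13924891]), 'torque': array([ 0.00935938, -0.00175205, -0.00505338]), 'grip_width': 1.000051715192585}
1 [[0.022, -0.994, 0.109, 0.515], [-1.0, -0.021, 0.003, -0.07], [-0.001, -0.109, -0.994, 0.918], [0.0, 0.0, 0.0, 1.0]] [[388.05840984   0.         315.89667467]
 [  0.         388.05840984 201.93927067]
 [  0.           0.           1.        ]]
tester 0.62 [178.1 238.3] [522.7 256.1]
tester 0.25 [370.1 143.2] [ 761.7 -194.9]
selector 0.89 [170.6 229.5] [5
[... 1100 characters left out ...]
w_top 0.41 [333.2 179.8] [ 488.3 -109.8]
point_blue_top 0.52 [309.7 167.1] [ 483.2 -184.4]
probe 0.63 [306.6 243.8] [679.7 -53.6]
holder 0.86 [272.7 227. ] [ 678.9 -150.4]
holder 0.76 [285.2 272. ] [762.7 -50.1]
spool 0.97 [345.7 322.1] [789.8 118.6]
tray 0.52 [473.  238.5] [447.1 242. ]
screwdriver 0.59 [235.3 244.3] [ 766.5 -186.9]
probe 0.63 [305.8, 166.7, 318.5, 180.7]
probe 0.66 [301.6, 209.4, 309.7, 244.5]
probe 0.6 [262.7, 188.8, 278.9, 212.3]
holder 0.98 [335.5, 160.4, 368.8, 192.4]
holder 0.73 [292.1, 116.7, 326.2, 155.3]
holder 0.23 [159.2, 210.3, 179.4, 238.5]
holder 0.91 [266.0, 239.2, 305.7, 287.6]
holder 0.77 [254.6, 198.9, 290.6, 241.1]
holder 0.18 [205.1, 126.0, 258.6, 164.4]
```

View pics/top1.png

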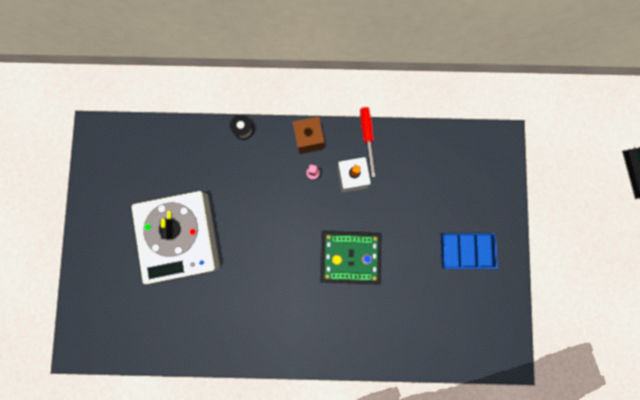

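View pics/scene1.png

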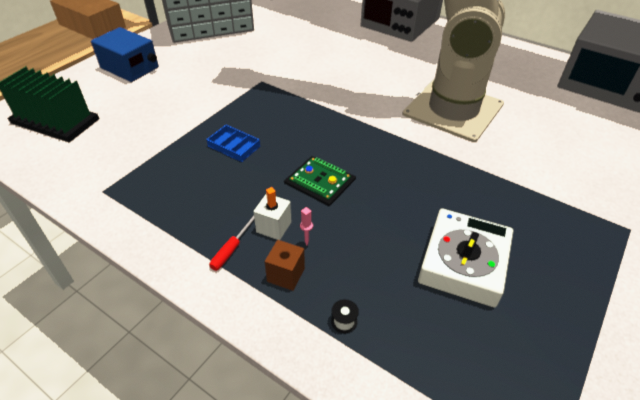

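The top view shows the tester at (175,238) with its pointer up (+x), green at (148,227) and red at (193,232), so the short way is counter-clockwise. There are two probe candidates: orange at (355,171) in the white holder (353,174), and pink at (313,172). The orange one fits the description. The brown block at (308,134) is the look-alike holder.

Emit:
jog_arm(
  translation=[
    [320, 390, 70],
    [320, 390, 70],
    [320, 390, 70],
    [320, 390, 70],
    [320, 390, 70],
    [320, 390, 70],
    [320, 390, 70],
    [320, 390, 70],
    [320, 390, 70],
    [320, 390, 70],
    [320, 390, 70],
    [320, 390, 70],
  ],
  turn=[-9, -9, -9, -9, -9, -9, -9, -9, -9, -9, -9, -9],
)

```text
clock: 2.7
position: [0.4683, -0.2213, 0.3007]
ee_rot: [0.999, 0.045, 0.0, 0.0]
ft_force: [0.4, -0.1, 0.3]
grip_width: 1.0
```

```bash
python3 - <<'E'
from h import *
p=cam("wrist");save(p,"w1.png");print(np.round(p["pose"],3).tolist())
find(p,["point_yellow_top","point_blue_top","probe","holder"])
E
```

```text
[[0.09, -0.947, -0.307, 0.548], [-0.996, -0.085, -0.029, -0.214], [0.002, 0.309, -0.951, 0.444], [0.0, 0.0, 0.0, 1.0]]
point_yellow_top 0.58 [248.6 138.8] [ 485.4 -118.1]
point_blue_top 0.45 [298.5 140.8] [ 487.6 -187.8]
probe 0.57 [282.2   5.8] [ 678.3 -147.3]
probe 0.55 [222.7   7.3] [676.3 -60.4]
probe 0.45 [248.2 141. ] [ 479.8 -114. ]
holder 0.8 [285.6   8.6] [ 676.5 -151.4]
```

Emit:
jog_arm(
  translation=[
    [70, 475, -100],
    [70, 475, -100],
    [70, 475, -100],
    [70, 475, -100],
    [70, 475, -100],
    [70, 475, -100],
    [70, 475, -100],
    [70, 475, -100],
    [70, 475, -100],
    [70, 475, -100],
    [70, 475, -100],
    [70, 475, -100],
  ],
  turn=[0, 0, 0, 0, 0, 0, 0, 0, 0, 0, 0, 0],
)

```text
clock: 3.95
position: [0.5374, 0.253, 0.1988]
ee_rot: [0.999, 0.045, -0.001, 0.0]
ft_force: [0.2, 0.6, 0.6]
grip_width: 0.995
```

```bash
python3 - <<'E'
from h import *
p=cam("wrist");save(p,"w2.png");print(np.round(p["pose"],3).tolist())
find(p,["selector","selector_grip","selector_aim","mark_green","mark_red"])
E
```

```text
[[0.089, -0.947, -0.309, 0.617], [-0.996, -0.084, -0.029, 0.26], [0.001, 0.31, -0.951, 0.342], [0.0, 0.0, 0.0, 1.0]]
selector 0.71 [322.1 181.3] [540.8 252.9]
selector_grip 0.66 [323.8 190. ] [541.6 251.5]
selector_grip 0.35 [568.  236.9] [511.7 -34.7]
selector_aim 0.77 [325.3 126.9] [591.4 254.5]
selector_aim 0.24 [267.3 167.5] [549.7 304.8]
mark_green 0.76 [266.4 170. ] [547.5 305.3]
mark_red 0.65 [376.1 186.4] [540.7 201.8]
```

View pics/w1.png

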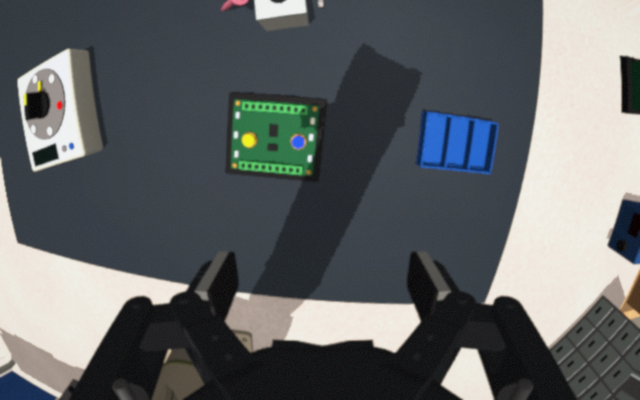

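View pics/w2.png

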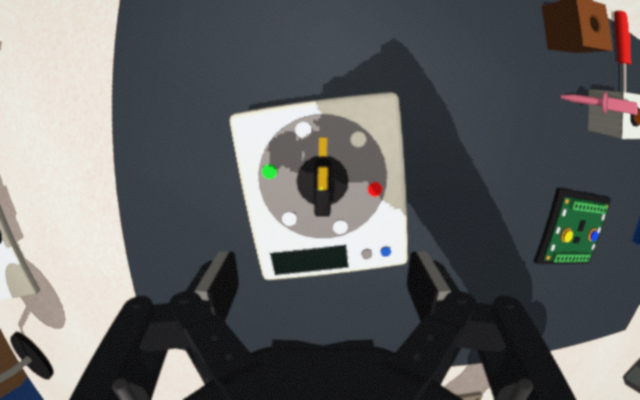

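```bash
cat >> h.py <<'E'
def blobs(p,lo,hi,z,amin=15,box=None):
    hsv=cv2.cvtColor(p["frame"],cv2.COLOR_RGB2HSV);m=cv2.inRange(hsv,lo,hi)
    if box:
        k=np.zeros_like(m);k[box[1]:box[3],box[0]:box[2]]=255;m&=k
    n,_,s,c=cv2.connectedComponentsWithStats(m)
    return [(s[i,4],np.round(c[i],1),np.round(toz(p,c[i],z)*1000,1)[:2]) for i in range(1,n) if s[i,4]>=amin]
E
cat > dial.py <<'E'
from h import *
for n,box in(("wrist",(230,90,420,250)),("top",(130,190,215,280))):
    p=cam(n)
    G=max(blobs(p,(50,120,80),(75,255,255),.066,4,box),key=lambda b:b[0]);R=max(blobs(p,(0,170,80),(6,255,255),.066,4,box),key=lambda b:b[0])
    print(n,G,R,blobs(p,(18,130,70),(33,255,255),.075,4,box))
    d=G[2]-R[2];print("centre",(G[2]+R[2])/2,"sep",np.hypot(*d),"green ang",np.degrees(np.arctan2(d[1],d[0])))
save(p,"top_last.png",(120,180,230,290),5)
E
python3 dial.py; python3 -c "
from h import *
p=cam('wrist');w=blobs(p,(0,0,150),(180,40,255),.066,60,(260,115,390,240));print(w)"
```

```text
wrist (np.int32(169), array([265. , 171.4]), array([546.9, 302.8])) (np.int32(142), array([370.3, 188.8]), array([538.5, 203.2])) [(np.int32(178), array([318. , 147.1]), array([574.9, 255.6])), (np.int32(280), array([317.5, 178.4]), array([546.6, 253.7]))]
centre [542.7 253. ] sep 99.95358923020225 green ang 85.17923392190737
[(np.int32(1351), array([283. , 128.9]), array([587.5, 288.6])), (np.int32(7583), array([331. , 199.6]), array([524.6, 239.4])), (np.int32(186), array([353.8, 139.1]), array([583.7, 224.3]))]Traceback (most recent call last):
  File "dial.py", line 4, in <module>
    G=max(blobs(p,(50,120,80),(75,255,255),.066,4,box),key=lambda b:b[0]);R=max(blobs(p,(0,170,80),(6,255,255),.066,4,box),key=lambda b:b[0])
ValueError: max() iterable argument is empty
```

Emit:
jog_arm(
  translation=[
    [5, 0, -40],
    [5, 0, -80],
    [5, 0, -119],
    [5, 0, -119],
    [5, 0, -119],
    [5, 0, -119],
  ],
  turn=[0, 0, 0, 0, 0, 0],
)

```text
clock: 4.9
position: [0.5441, 0.2502, 0.0838]
ee_rot: [0.999, 0.044, 0.001, 0.0]
ft_force: [0.8, 0.0, 0.7]
grip_width: 1.0
```

```bash
python3 -c "
from h import *
o=manip.get_obs();print(o['clock'],o['position'],o['ee_rot'],o['joint_pos'],o['ft_force'])"
```

```text
4.9 [0.54412377 0.25018578 0.08384776] [9.99041865e-01 4.37404193e-02 1.45746612e-03 5.17483360e-05] [ 0.06149033  0.4999769  -0.72323591  1.66911293  0.36413795  1.10883751
 -2.24840237] [0.79322401 0.02537293 0.72010492]
```

Emit:
jog_arm(
  translation=[
    [-1, 3, -4],
    [-1, 3, -4],
    [-1, 3, -4],
  ],
  turn=[0, 0, 0],
)

```text
clock: 5.15
position: [0.5438, 0.2539, 0.0816]
ee_rot: [0.999, 0.044, 0.003, -0.0]
ft_force: [0.5, 0.1, 0.4]
grip_width: 1.0
```

Emit:
jog_arm(
  translation=[
    [0, 0, 0],
    [0, 0, 0],
    [0, 0, 0],
    [0, 0, 0],
    [0, 0, 0],
    [0, 0, 0],
    [0, 0, 0],
    [0, 0, 0],
  ],
  turn=[0, 0, 0, 0, 0, 0, 0, 0],
  grip=5,
  grip_force=25,
)

```text
clock: 5.82
position: [0.5438, 0.2537, 0.0816]
ee_rot: [0.999, 0.044, 0.003, -0.0]
ft_force: [-0.8, -1.7, 2.1]
grip_width: 0.157
```

Emit:
jog_arm(
  translation=[
    [0, 0, 0],
    [0, 0, 0],
    [0, 0, 0],
    [0, 0, 0],
    [0, 0, 0],
    [0, 0, 0],
    [0, 0, 0],
    [0, 0, 0],
    [0, 0, 0],
    [0, 0, 0],
    [0, 0, 0],
    [0, 0, 0],
  ],
  turn=[4, 10, 16, 22, 28, 34, 40, 46, 52, 57, 60, 60],
)

```text
clock: 6.82
position: [0.5429, 0.255, 0.0816]
ee_rot: [0.842, 0.539, 0.002, -0.003]
ft_force: [-4.3, 4.2, 2.2]
grip_width: 0.154
```

```bash
python3 -c "
from h import *
o=manip.get_obs();q=o['ee_rot'];print(o['position'],2*np.degrees(np.arctan2(q[1],q[0])),o['joint_pos'],o['ft_force'],o['torque'])"
```

```text
[0.54288277 0.25498425 0.08159938] 65.24196689227524 [ 0.19500265  0.57954664 -0.92348708  1.66219091  0.49416694  1.14818037
 -1.28848201] [-4.31202865  4.20130476  2.19472088] [ 0.76772558  0.94185069 -0.03368379]
```

Emit:
jog_arm(
  translation=[
    [0, -1, 0],
    [0, -1, 0],
    [0, -1, 0],
    [0, -1, 0],
    [0, -1, 0],
    [0, -1, 0],
    [0, -1, 0],
  ],
  turn=[5, 10, 15, 18, 20, 20, 20],
)

```text
clock: 7.4
position: [0.5423, 0.2551, 0.0816]
ee_rot: [0.736, 0.677, 0.002, -0.004]
ft_force: [-4.0, 4.6, 1.3]
grip_width: 0.163
```

Emit:
jog_arm(
  translation=[
    [0, 0, 0],
    [0, 0, 0],
    [0, 0, 0],
    [0, 0, 0],
    [0, 0, 0],
  ],
  turn=[0, 0, 0, 0, 0],
  grip=85,
)

```text
clock: 7.82
position: [0.5425, 0.2547, 0.0816]
ee_rot: [0.737, 0.676, 0.002, -0.003]
ft_force: [-1.1, -0.1, -0.0]
grip_width: 0.853
```

Emit:
jog_arm(
  translation=[
    [0, 0, 40],
    [0, 0, 80],
    [0, 0, 120],
    [0, 0, 120],
    [0, 0, 120],
    [0, 0, 120],
  ],
  turn=[0, 0, 0, 0, 0, 0],
)

```text
clock: 8.32
position: [0.5426, 0.2543, 0.2012]
ee_rot: [0.737, 0.676, 0.002, -0.003]
ft_force: [-0.8, -0.3, 0.1]
grip_width: 0.996
```

```bash
python3 - <<'E'
from h import *
o=manip.get_obs();q=o['ee_rot'];print(o["clock"],o['position'],2*np.degrees(np.arctan2(q[1],q[0])),o['joint_pos'])
p=cam("wrist");save(p,"w3.png",(180,60,480,260),2.5)
find(p,["selector","selector_aim","mark_green","mark_red"])
print(blobs(p,(50,120,80),(75,255,255),.066,40),blobs(p,(0,170,80),(6,255,255),.066,40),blobs(p,(18,130,70),(33,255,255),.073,15))
E
```

```text
8.3167 [0.54256218 0.25427917 0.20121557] 85.07015389954842 [ 0.28628606  0.49932817 -1.06519925  1.53427355  0.43564422  1.36604636
 -0.90088256]
selector 0.95 [322.5 188. ] [542.7 250.4]
selector_aim 0.96 [320.8 136.2] [545.4 299.4]
mark_green 0.47 [320.3 131.3] [545.3 304. ]
[(np.int32(185), array([322.1, 132.8]), array([546.8, 302.6]))] [(np.int32(127), array([322.2, 234.6]), array([538.3, 203.2])), (np.int32(323), array([473.2, 389.2]), array([ 757.3, -105.8]))] [(np.int32(152), array([322.4, 153.9]), array([545.5, 284.5])), (np.int32(282), array([321.7, 185. ]), array([542.5, 255.9]))]
```

View pics/w3.png

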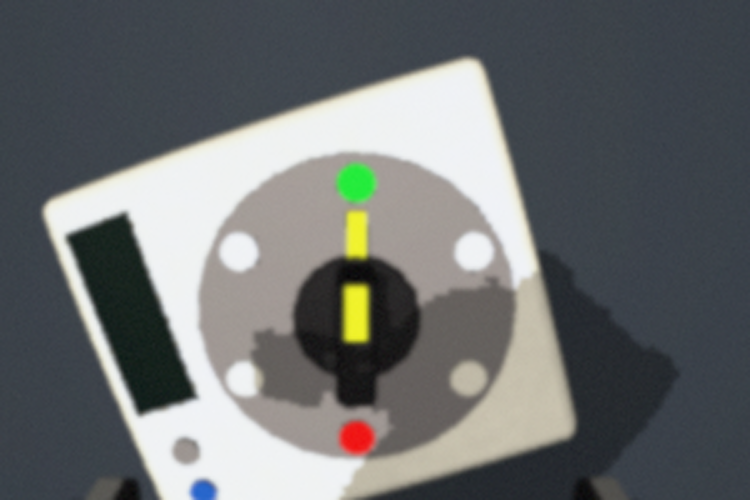

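Pointer, nose and green mark line up (crop: green at (356,183), nose at (357,233), red at the opposite end). Next is the probe.

Emit:
jog_arm(
  translation=[
    [132, -402, 60],
    [132, -402, 60],
    [132, -402, 60],
    [132, -402, 60],
    [132, -402, 60],
    [132, -402, 60],
    [132, -402, 60],
    [132, -402, 60],
    [132, -402, 60],
    [132, -402, 60],
    [132, -402, 60],
    [132, -402, 60],
  ],
  turn=[0, 0, 0, 0, 0, 0, 0, 0, 0, 0, 0, 0],
)

```text
clock: 9.57
position: [0.6745, -0.1529, 0.2592]
ee_rot: [0.739, 0.674, 0.0, -0.004]
ft_force: [0.4, 0.5, -0.3]
grip_width: 0.993
```

```bash
python3 - <<'E'
from h import *
o=manip.get_obs();q=o['ee_rot'];print(o["clock"],o['position'],2*np.degrees(np.arctan2(q[1],q[0])),o['joint_pos'])
p=cam("wrist");save(p,"w4.png",(180,60,480,260),2.5)
find(p,["probe","holder"])
for z in(.12,.075): print(z,blobs(p,(8,150,80),(20,255,255),z,30))
np.save("w4.npy",dict(p),allow_pickle=True)
E
```

```text
9.5667 [ 0.67451142 -0.15292851  0.25916032] 84.71191629711872 [ 0.7201645   0.64086363 -0.94385692  1.1679792   0.49840985  1.56612895
 -0.21267137]
probe 0.95 [315.9  83.7] [675.1 -53.7]
probe 0.76 [323.1 160.2] [ 674.9 -152.7]
holder 0.9 [387.7  72.1] [768.6 -44.4]
holder 0.56 [324.6 157.6] [ 677.1 -150.9]
0.12 [(np.int32(2647), array([398.6,  68.9]), array([753.6, -50.9])), (np.int32(400), array([324.4, 175.2]), array([ 677.1, -145.1]))]
0.075 [(np.int32(2647), array([398.6,  68.9]), array([764.8, -47.1])), (np.int32(400), array([324.4, 175.2]), array([ 676.2, -156.3]))]
```

View pics/w4.png

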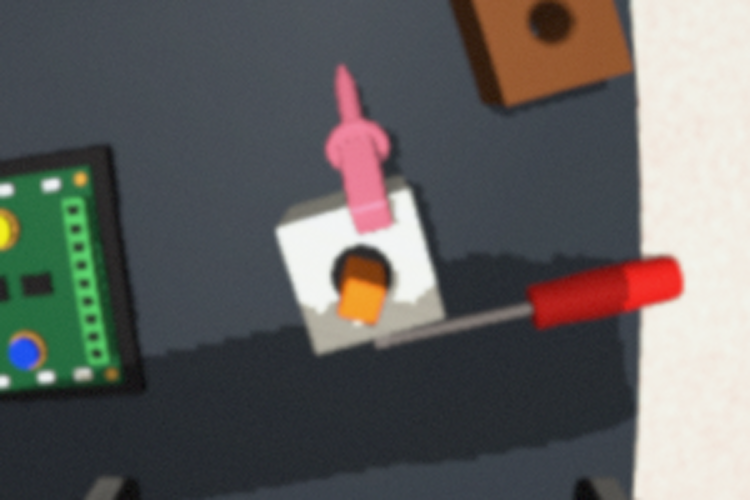

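The crop shows the orange grip's top at (361,302), standing in the white block, which fits the description. The pink look-alike stands free at (360,150) and the brown block is top right. Now I measure the top face.

```bash
python3 - <<'E'
from h import *
p=np.load("w4.npy",allow_pickle=True).item()
def quad(name,m,z):
    c,_=cv2.findContours(m,cv2.RETR_EXTERNAL,cv2.CHAIN_APPROX_NONE);c=max(c,key=cv2.contourArea)[:,0]
    w=np.array([toz(p,q,z)[:2]*1000 for q in c],np.float32);print(name,cv2.minAreaRect(w),cv2.contourArea(c.astype(np.int32)))
hsv=cv2.cvtColor(p["frame"],cv2.COLOR_RGB2HSV)
box=np.zeros(hsv.shape[:2],np.uint8);box[150:200,300:350]=255
print(hsv[164:196:4,324].tolist())
quad("top",cv2.inRange(hsv,(8,150,185),(25,255,255))&box,.12)
quad("all",cv2.inRange(hsv,(8,150,60),(25,255,255))&box,.12)
# holder top corners from crop picks, z .07
c=[toz(p,(180+x/2.5,60+y/2.5),.07)[:2]*1000 for x,y in((277,228),(408,190),(443,318),(318,353))];print(np.round(c,1),np.round(np.mean(c,0),1))
c=[toz(p,(180+x/2.5,60+y/2.5),.12)[:2]*1000 for x,y in((345,277),(385,287),(377,325),(338,318))];print(np.round(c,1),np.round(np.mean(c,0),1))
E
```

```text
[[11, 208, 115], [12, 219, 128], [13, 224, 200], [18, 210, 242], [18, 211, 242], [18, 212, 242], [14, 113, 235], [22, 25, 181]]
top ((676.459228515625, -149.57266235351562), (15.12534236907959, 15.324273109436035), 70.32345581054688) 214.5
all ((677.0772705078125, -145.35044860839844), (23.478605270385742, 17.33808135986328), 70.42068481445312) 369.5
[[ 642.1 -127.1]
 [ 700.2 -115.8]
 [ 711.5 -174.6]
 [ 653.9 -186. ]] [ 676.9 -150.9]
[[ 671.5 -140.3]
 [ 686.2 -145.5]
 [ 681.9 -160.1]
 [ 667.3 -156. ]] [ 676.7 -150.5]
```

Emit:
jog_arm(
  translation=[
    [2, 3, -30],
    [2, 3, -70],
    [2, 3, -100],
    [2, 3, -100],
    [2, 3, -100],
    [2, 3, -100],
  ],
  turn=[-6, -12, -14.5, -14.5, -14.5, -14.5],
)

```text
clock: 10.22
position: [0.6768, -0.1419, 0.1624]
ee_rot: [0.815, 0.58, 0.003, -0.004]
ft_force: [-0.2, 0.4, 1.1]
grip_width: 0.995
```

```bash
cat > st.py <<'E'
from h import *
o=manip.get_obs();q=o['ee_rot'];print(o["clock"],np.round(o['position']*1000,1),2*np.degrees(np.arctan2(q[1],q[0])),o['joint_pos'].round(2),o['ft_force'].round(2),o['grip_width'])
E
python3 st.py
```

```text
10.2167 [ 676.8 -141.9  162.4] 70.87705390100872 [ 0.71  0.68 -0.88  1.31  0.51  1.38 -0.49] [-0.15  0.43  1.13] 0.9945864319168056
```

Emit:
jog_arm(
  translation=[
    [0, -8, 0],
    [0, -8, 0],
    [0, -8, 0],
    [0, -8, 0],
  ],
  turn=[0, 0, 0, 0],
)

```text
clock: 10.55
position: [0.6771, -0.1502, 0.1634]
ee_rot: [0.815, 0.58, 0.003, -0.003]
ft_force: [1.0, -0.6, 0.5]
grip_width: 0.994
```

```bash
python3 st.py;  python3 - <<'E'
from h import *
p=cam("wrist");save(p,"w5.png",(180,60,480,260),2.5)
hsv=cv2.cvtColor(p["frame"],cv2.COLOR_RGB2HSV);box=np.zeros(hsv.shape[:2],np.uint8);box[140:260,270:370]=255
for lo in(60,185):
    m=cv2.inRange(hsv,(8,150,lo),(25,255,255))&box
    c,_=cv2.findContours(m,cv2.RETR_EXTERNAL,cv2.CHAIN_APPROX_NONE);c=max(c,key=cv2.contourArea)[:,0]
    w=np.array([toz(p,q,.12)[:2]*1000 for q in c],np.float32);print(cv2.minAreaRect(w),c.mean(0))
E
```

```text
10.55 [ 677.1 -150.2  163.4] 70.86341117866338 [ 0.71  0.68 -0.88  1.3   0.51  1.39 -0.48] [ 0.98 -0.57  0.54] 0.9940555598178085
((678.8569946289062, -143.56256103515625), (28.068035125732422, 15.53193187713623), 66.85559844970703) [320.92241379 212.87931034]
((676.5340576171875, -150.16664123535156), (14.157698631286621, 13.872936248779297), 70.00265502929688) [320.58108108 223.01351351]
```

Emit:
jog_arm(
  translation=[
    [-0.5, 0, -30],
    [-0.5, 0, -60],
    [-0.5, 0, -81],
    [-0.5, 0, -81],
    [-0.5, 0, -81],
    [-0.5, 0, -81],
  ],
  turn=[-1, -1, -1, -1, -1, -1],
)

```text
clock: 11.1
position: [0.6773, -0.1498, 0.0838]
ee_rot: [0.82, 0.573, 0.004, -0.003]
ft_force: [-0.1, 0.2, 0.5]
grip_width: 0.997
```

```bash
python3 st.py
```

```text
11.1 [ 677.3 -149.8   83.8] 69.88315415178401 [ 0.71  0.74 -0.85  1.38  0.55  1.26 -0.52] [-0.13  0.25  0.48] 0.9965586867159137
```

Emit:
jog_arm(
  translation=[
    [-0.5, 0, 0],
    [-0.5, 0, 0],
    [-0.5, 0, 0],
    [-0.5, 0, 0],
    [-0.5, 0, 0],
    [-0.5, 0, 0],
    [-0.5, 0, 0],
    [-0.5, 0, 0],
  ],
  turn=[0, 0, 0, 0, 0, 0, 0, 0],
  grip=5,
  grip_force=50,
)

```text
clock: 11.77
position: [0.6769, -0.1498, 0.0841]
ee_rot: [0.82, 0.573, 0.004, -0.003]
ft_force: [-0.2, -0.0, 2.1]
grip_width: 0.177
```

```bash
python3 st.py
```

```text
11.7667 [ 676.9 -149.8   84.1] 69.88031967092559 [ 0.71  0.74 -0.85  1.39  0.55  1.26 -0.52] [-0.16 -0.01  2.12] 0.1770961158258206
```

Emit:
jog_arm(
  translation=[
    [0, 0, 20],
    [0, 0, 50],
    [0, 0, 80],
    [0, 0, 100],
    [0, 0, 100],
    [0, 0, 100],
  ],
  turn=[0, 0, 0, 0, 0, 0],
)

```text
clock: 12.27
position: [0.6774, -0.1497, 0.185]
ee_rot: [0.82, 0.573, 0.004, -0.002]
ft_force: [-0.4, 0.8, -0.2]
grip_width: 0.181
```

```bash
python3 st.py;  python3 - <<'E'
from h import *
p=cam("wrist");save(p,"w6.png")
t=cam("top")
for q in(p,t):
    for lo,hi in(((22,130,70),(33,255,255)),((105,150,70),(125,255,255))): print(blobs(q,lo,hi,.024,12))
E
```

```text
12.2667 [ 677.4 -149.7  185. ] 69.88034055187518 [ 0.71  0.66 -0.89  1.28  0.49  1.42 -0.49] [-0.36  0.81 -0.16] 0.18072598760842676
[(np.int32(14), array([184.6, 177.3]), array([538.9, -96.1])), (np.int32(183), array([156. , 209.8]), array([ 484.6, -116.8]))]
[(np.int32(126), array([183.4, 260.2]), array([ 485.9, -186.2])), (np.int32(38), array([243.4, 353.2]), array([ 486.6, -348.2]))]
[(np.int32(58), array([157.2, 227.6]), array([546.1, 297.2])), (np.int32(80), array([336.5, 259.2]), array([ 482.9, -116.6]))]
[(np.int32(455), array([489.9, 249.1]), array([ 513.3, -467. ])), (np.int32(34), array([367.1, 258.6]), array([ 485.6, -186.4]))]
```

View pics/w6.png

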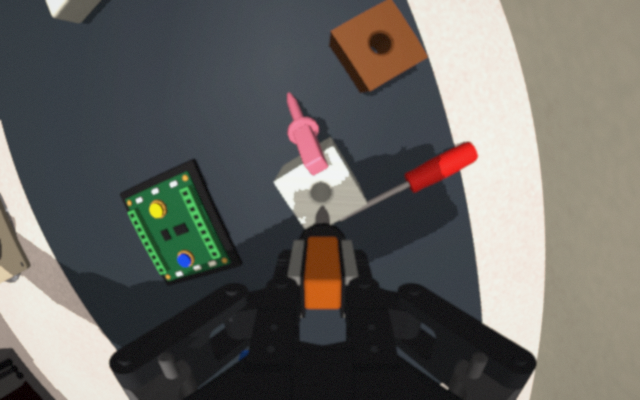

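Blob positions agree between wrist and top: yellow at about (485,-117) and blue at about (486,-186). The probe hangs straight in the jaws at (322,270). Next is yellow.

Emit:
jog_arm(
  translation=[
    [-35, 6, 0],
    [-75, 13, -5],
    [-115, 20, -15],
    [-150, 27, -30],
    [-185, 32, -50],
    [-192, 33, -60],
    [-192, 33, -60],
    [-192, 33, -60],
    [-192, 33, -60],
  ],
  turn=[0, 0, 0, 0, 0, 0, 0, 0, 0],
)

```text
clock: 13.12
position: [0.4856, -0.1171, 0.1234]
ee_rot: [0.82, 0.573, 0.004, -0.003]
ft_force: [-0.0, -0.0, -0.2]
grip_width: 0.178
```

```bash
python3 st.py;  python3 - <<'E'
from h import *
p=cam("wrist");save(p,"w7.png",(200,120,440,280),3)
for lo,hi in(((22,130,70),(33,255,255)),((105,150,70),(125,255,255))): print(blobs(p,lo,hi,.024,12))
E
```

```text
13.1167 [ 485.6 -117.1  123.4] 69.86873929203587 [ 1.07  0.31 -1.04  1.88  0.28  1.12 -0.42] [-0.02 -0.   -0.2 ] 0.1781979425314498
[(np.int32(401), array([319.1, 197.4]), array([ 483.6, -116.7])), (np.int32(14), array([400.7, 261.2]), array([ 532.4, -200.4]))]
[(np.int32(102), array([418.6, 366.7]), array([ 520.8, -357.6])), (np.int32(26), array([437.9, 381.2]), array([ 540., -403.])), (np.int32(12), array([444.7, 386.3]), array([ 547.6, -421.4]))]
```

View pics/w7.png

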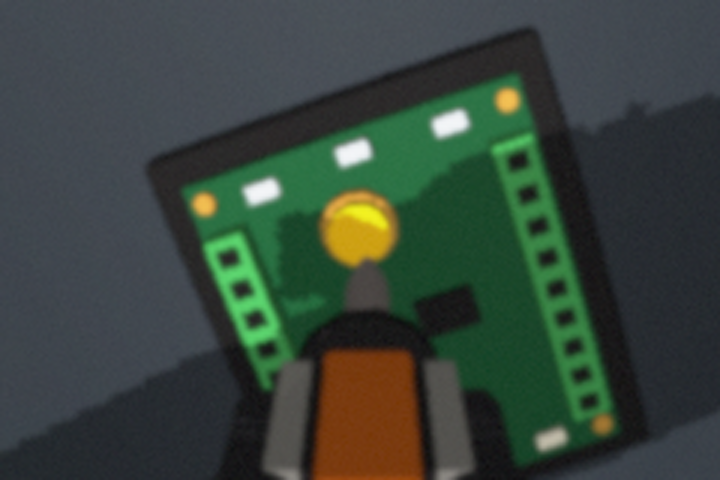

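The crop shows the tip at (367,262) directly over the yellow cap at (360,228), with the view slanted. I go down in stages.

Emit:
jog_arm(
  translation=[
    [-1, 0, -8],
    [-1, 0, -15],
    [-1, 0, -18],
    [-1, 0, -18],
  ],
  turn=[0, 0, 0, 0],
)

```text
clock: 13.5
position: [0.4845, -0.1165, 0.1044]
ee_rot: [0.82, 0.573, 0.004, -0.004]
ft_force: [0.0, 0.4, -0.7]
grip_width: 0.183
```

```bash
python3 st.py
```

```text
13.5 [ 484.5 -116.5  104.4] 69.91115524131837 [ 1.06  0.33 -1.02  1.9   0.31  1.08 -0.44] [ 0.    0.44 -0.67] 0.18284522516981802
```

Emit:
jog_arm(
  translation=[
    [0, 0, -3.5],
    [0, 0, -6],
    [0, 0, -6],
  ],
  turn=[0, 0, 0],
)

```text
clock: 13.75
position: [0.4847, -0.1164, 0.0981]
ee_rot: [0.82, 0.573, 0.004, -0.004]
ft_force: [-0.7, 0.2, 1.2]
grip_width: 0.181
```

```bash
python3 st.py
```

```text
13.75 [ 484.7 -116.4   98.1] 69.91911370572555 [ 1.05  0.34 -1.02  1.9   0.32  1.07 -0.45] [-0.71  0.16  1.18] 0.1814213252320877
```

Emit:
jog_arm(
  translation=[
    [0, 0, 0],
    [0, 0, 0],
    [0, 0, 0],
    [0, 0, 0],
  ],
  turn=[0, 0, 0, 0],
)

```text
clock: 14.08
position: [0.4848, -0.1164, 0.0983]
ee_rot: [0.82, 0.573, 0.004, -0.004]
ft_force: [0.2, 0.1, 0.7]
grip_width: 0.176
```

Emit:
jog_arm(
  translation=[
    [0, 0, 15],
    [0, -10, 25],
    [0, -45, 25],
    [1, -70, 25],
    [1, -70, 20],
    [1, -70, 8],
    [1, -70, 6],
    [1, -70, 6],
  ],
  turn=[0, 0, 0, 0, 0, 0, 0, 0],
)

```text
clock: 14.75
position: [0.485, -0.1849, 0.103]
ee_rot: [0.819, 0.574, 0.004, -0.005]
ft_force: [-0.0, 0.4, -1.2]
grip_width: 0.178
```

```bash
python3 st.py
```

```text
14.75 [ 485.  -184.9  103. ] 70.01632629841824 [ 1.13  0.38 -0.98  1.85  0.34  1.1  -0.33] [-0.02  0.36 -1.19] 0.17760762847779024
```

Emit:
jog_arm(
  translation=[
    [0.5, -1.5, -3],
    [0.5, -1.5, -5],
    [0.5, -1.5, -5],
  ],
  turn=[0, 0, 0],
)

```text
clock: 15.0
position: [0.4858, -0.1857, 0.0979]
ee_rot: [0.819, 0.574, 0.004, -0.005]
ft_force: [-0.1, 1.1, 1.6]
grip_width: 0.182
```

```bash
python3 st.py
```

```text
15.0 [ 485.8 -185.7   97.9] 70.0743856124147 [ 1.12  0.39 -0.98  1.85  0.35  1.09 -0.33] [-0.08  1.14  1.59] 0.18235110009505687
```

Emit:
jog_arm(
  translation=[
    [0, 0, 0],
    [0, 0, 0],
    [0, 0, 0],
    [0, 0, 0],
  ],
  turn=[0, 0, 0, 0],
)

```text
clock: 15.33
position: [0.4858, -0.1856, 0.0981]
ee_rot: [0.819, 0.574, 0.004, -0.005]
ft_force: [-0.8, 0.7, 1.4]
grip_width: 0.177
```

```bash
python3 -c "
from h import *
p=cam('wrist');save(p,'w8.png',(200,120,440,280),3)"
```

Emit:
jog_arm(
  translation=[
    [0, 0, 20],
    [0, 0, 55],
    [20, 5, 87],
    [60, 12, 87],
    [100, 20, 87],
    [140, 27, 87],
    [175, 33, 87],
    [191, 36, 87],
    [191, 36, 87],
    [191, 36, 87],
    [191, 36, 87],
  ],
  turn=[0, 0, 0, 0, 0, 0, 0, 0, 0, 0, 0],
)

```text
clock: 16.3
position: [0.6762, -0.15, 0.1848]
ee_rot: [0.819, 0.574, 0.004, -0.005]
ft_force: [-0.9, -0.7, -1.0]
grip_width: 0.178
```

```bash
python3 st.py; python3 -c "
from h import *
p=cam('wrist');save(p,'w9.png',(200,120,440,280),3)"
```

```text
16.3 [ 676.2 -150.   184.8] 70.05890990261909 [ 0.72  0.67 -0.9   1.28  0.5   1.42 -0.48] [-0.92 -0.75 -0.97] 0.17818573913510832
```

View pics/w8.png

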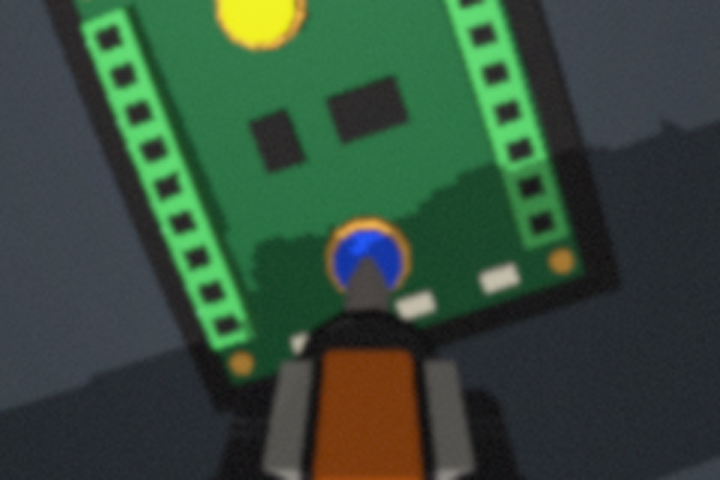

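View pics/w9.png

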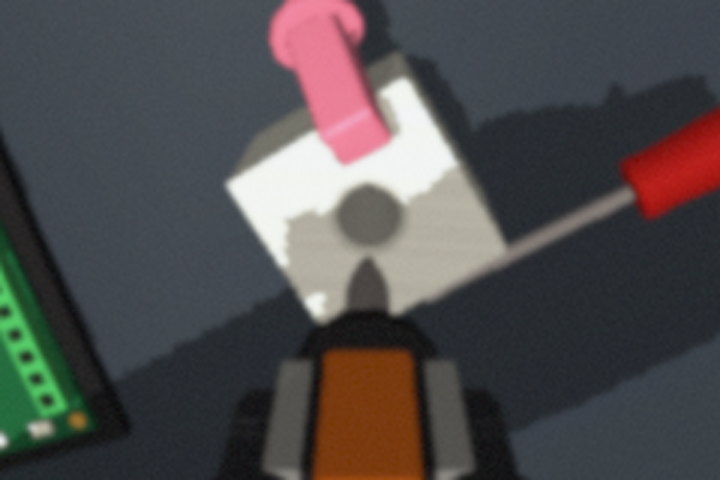

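The tip sits in the middle of the blue cap at (368,260). Now the tip at (368,262) is above the hole (369,215), with the view slanted. I lower it back to the recorded seat.

Emit:
jog_arm(
  translation=[
    [0.5, 0, -20],
    [0.5, 0, -45],
    [0.5, 0, -70],
    [0.5, 0, -88],
    [0.5, 0, -96],
    [0.5, 0, -96],
    [0.5, 0, -96],
  ],
  turn=[0, 0, 0, 0, 0, 0, 0],
)

```text
clock: 16.93
position: [0.6765, -0.151, 0.0901]
ee_rot: [0.819, 0.573, 0.004, -0.005]
ft_force: [0.5, -0.4, -0.1]
grip_width: 0.176
```

```bash
python3 st.py
```

```text
16.9333 [ 676.5 -151.    90.1] 69.98481442643704 [ 0.72  0.74 -0.86  1.38  0.56  1.27 -0.52] [ 0.5  -0.44 -0.12] 0.17595421883912116
```

Emit:
jog_arm(
  translation=[
    [0, 1, -3],
    [0, 1, -5.5],
    [0, 1, -5.5],
    [0, 1, -5.5],
  ],
  turn=[0, 0, 0, 0],
)

```text
clock: 17.27
position: [0.6766, -0.15, 0.0851]
ee_rot: [0.819, 0.573, 0.004, -0.004]
ft_force: [0.2, -0.6, -0.2]
grip_width: 0.182
```

```bash
python3 st.py
```

```text
17.2667 [ 676.6 -150.    85.1] 69.986599455741 [ 0.72  0.75 -0.86  1.38  0.56  1.26 -0.52] [ 0.18 -0.63 -0.25] 0.18155703658713562
```

Emit:
jog_arm(
  translation=[
    [0, 0, -1.5],
    [0, 0, -1.5],
    [0, 0, -1.5],
  ],
  turn=[0, 0, 0],
)

```text
clock: 17.52
position: [0.6769, -0.15, 0.0841]
ee_rot: [0.819, 0.573, 0.004, -0.004]
ft_force: [-0.5, 0.4, 3.3]
grip_width: 0.18
```

Emit:
jog_arm(
  translation=[
    [0, 0, 0],
    [0, 0, 0],
    [0, 0, 0],
    [0, 0, 0],
    [0, 0, 0],
    [0, 0, 0],
  ],
  turn=[0, 0, 0, 0, 0, 0],
  grip=85,
)

```text
clock: 18.02
position: [0.6769, -0.15, 0.084]
ee_rot: [0.819, 0.573, 0.004, -0.004]
ft_force: [-0.9, -0.7, -0.1]
grip_width: 0.991
```

Emit:
jog_arm(
  translation=[
    [0, 0, 15],
    [0, 0, 40],
    [0, 0, 80],
    [0, 0, 120],
    [0, 0, 150],
    [0, 0, 150],
    [0, 0, 150],
  ],
  turn=[0, 0, 0, 0, 0, 0, 0],
)

```text
clock: 18.6
position: [0.6778, -0.1496, 0.2373]
ee_rot: [0.819, 0.574, 0.006, -0.003]
ft_force: [-0.4, 0.2, -1.1]
grip_width: 0.996
```

```bash
python3 st.py; python3 -c "
from h import *
p=cam('wrist');save(p,'w10.png',(180,60,480,260),2.5);s=cam('scene');save(s,'scene2.png')
"
```

```text
18.6 [ 677.8 -149.6  237.3] 69.9950202264115 [ 0.71  0.64 -0.91  1.21  0.48  1.51 -0.47] [-0.41  0.15 -1.07] 0.9964950635714424
```

View pics/w10.png

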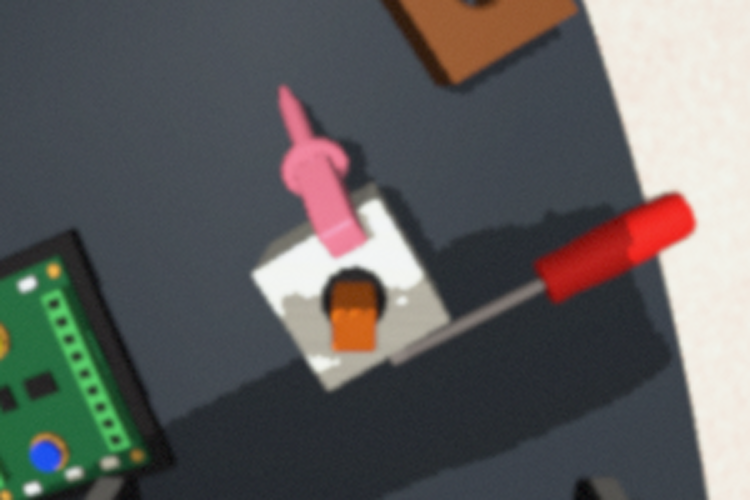

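View pics/scene2.png

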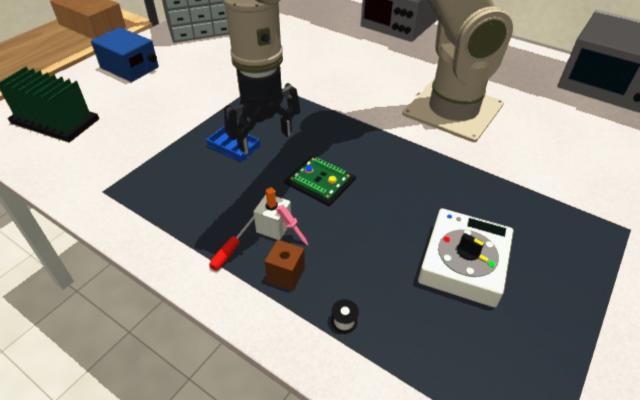

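The probe is back upright in its holder at (354,330) and the knob is on green. But in the last scene view the pink look-alike leans on the holder (282,207 to 307,244), while it stood upright in the first one. I check when that happened.

```bash
python3 - <<'E'
from h import *
p=np.load("w4.npy",allow_pickle=True).item()
def proj(p,X):
    T=np.array(p["pose"]);c=T[:3,:3].T@(np.array(X)-T[:3,3]);K=p["mtx"]
    r=np.hypot(c[0],c[1]);th=np.arctan2(r,c[2]);return np.array([K[0][2]+K[0][0]*th*c[0]/r,K[1][2]+K[1][1]*th*c[1]/r])
for X in((.675,-.054,0),(.675,-.054,.062),(.675,-.054,.112),(.6765,-.150,.12)): print(X,proj(p,X).round(1))
print("seen in w4: tip",(180+343/2.5,60+66/2.5),"flange",(180+357/2.5,60+148/2.5),"top",(180+374/2.5,60+222/2.5))
im=[cv2.imread("pics/"+n) for n in("scene1.png","scene2.png")]
a=cv2.resize(im[0][180:270,230:330],None,fx=4,fy=4);b=cv2.resize(im[1][180:270,230:330],None,fx=4,fy=4)
cv2.imwrite("pics/cmp.png",np.hstack([a,b]))
w=cv2.imread("pics/w2.png")
E
```

```text
(0.675, -0.054, 0) [316.   84.3]
(0.675, -0.054, 0.062) [314.6  81.5]
(0.675, -0.054, 0.112) [313.   78.3]
(0.6765, -0.15, 0.12) [324.2 180.3]
seen in w4: tip (317.2, 86.4) flange (322.8, 119.2) top (329.6, 148.8)
```

The pink one was already leaning at 9.6 s, before the gripper came below 0.2 m anywhere near it. It fell over by itself from balancing on its tip. I make the final numeric checks and hand in.

```bash
python3 - <<'E'
from h import *
s=cam("scene");find(s,["spool","screwdriver","selector_aim","mark_green"])
for n in ("tray","probe"):
    for r in manip.outline_of(s,n): print(n,round(r["confidence"],2),r["extent"])
w=cam("wrist");m=blobs(w,(8,150,185),(25,255,255),.12,30);print(m)
a=cv2.imread("pics/scene1.png").astype(int)
for n,b in dict(tray=(205,120,262,162),spool=(325,295,365,335),driver=(205,230,250,275)).items():
    d=np.abs(a[b[1]:b[3],b[0]:b[2],::-1]-s["frame"][b[1]:b[3],b[0]:b[2]].astype(int)).max(2);print(n,"changed px",(d>60).sum())
print(manip.get_obs()["clock"],manip.get_obs()["joint_velocities"].round(3));print(manip.hand_in())
E
```

```text
spool 0.85 [343.5 322.7] [793.3 115.8]
screwdriver 0.44 [332.9 178. ] [ 461.5 -127.6]
selector_aim 0.97 [492.1 262.1] [542.6 304.2]
mark_green 0.46 [492.3 267.2] [555.3 309. ]
mark_green 0.25 [309.9 165.1] [ 514.3 -161.4]
tray 0.81 [204.3, 127.7, 260.8, 163.3]
tray 0.35 [330.5, 176.7, 336.8, 183.6]
probe 0.51 [264.9, 189.9, 276.3, 210.5]
[(np.int32(272), array([322.5, 192.1]), array([ 677.2, -150.1]))]
tray changed px 354
spool changed px 0
driver changed px 192
19.1 [ 0.001 -0.003 -0.001 -0.004  0.001 -0.     0.   ]
the job is handed in; nothing more can be done
None
```

I did the whole job in the order asked and handed it in at 19.1 s; the hand-in reports no verdict.

- **Selector:** I turned it about 80° counter-clockwise, away from the red mark. The close-up afterwards showed the pointer lined up with the green mark. The tool stood at 85.1° against 85.2° measured for the mark.
- **Test points:** I touched yellow first, then blue, for about 0.5 s each with roughly 1.5–2.5 N. The picture taken during the blue touch shows the tip in the middle of the cap. I took no picture during the yellow touch; there I relied on the force rise and the measured position.
- **Probe:** It is back in the aluminium holder. It seated at the height it had before (84.1 mm at the tool tip both times), and the last picture shows it standing at (677, -150) mm. The gripper is open and about 150 mm above it.

**Checks that disagreed or were weak:**
- **Pink look-alike:** It stood upright at first and now leans on the holder. It was already leaning at 9.6 s, before the gripper came down anywhere near it. I did not touch it.
- **Spool, tray and screwdriver:** The spool's patch of the image is unchanged. The tray and screwdriver patches differ by 354 and 192 pixels. For the tray that is probably the gripper, which stands in front of it in that view. I did not look into the screwdriver's change. Both look in place in the last picture and the arm went near neither at low height, except the screwdriver's tip beside the holder.
- **Screwdriver detection:** The last automatic detection landed on the circuit board with low confidence (0.44), so I disregarded it.

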